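Check the chill plate of the breakfast buffet

ROBOT

A 6-joint arm with a two-finger parallel gripper is mounted at the origin on the work surface. World frame = base frame: x ahead of the robot, y to its left, z up, the work surface at z = 0. Lengths are in m, angles in rad, forces in N, time in s.
With the tool pointing down it reaches from about 0.325 to 0.9 m from the base axis. Payload 3.5 kg.
Tool frame: the origin (TCP) lies midway between the tips of the shut fingers; the grasp point (between the pads) lies 19 mm behind it; z points along the fingers, y is the line along which they close (so a half turn about z gives the same grasp; the last joint's range is limited). The gripper opens to 85 mm and grips with 20 to 120 N. Pads are 22 mm wide; open, the fingers measure 114 mm over their backs; the gripper's body (76 mm by 85 mm) begins 54 mm behind the grasp point. The pads swing forward as they close: fully open they stand 13 mm farther back than shut.
Start: joints at [1.095, 0.276, -0.026, 1.268, 0, 1.467], TCP at [0.228, 0.582, 0.231] pointing down, gripper open.
Joint ranges: [-3.12, 3.12], [-0.85, 1.88], [-1.08, 1.24], [-1.95, 2.15], [-1.57, 1.53], [-3.14, 3.14]. Speed limits (rad/s): [2.57, 2.57, 3.14, 3.14, 3.14, 3.14].

INTERFACE

Orientations are given as [roll, pitch, yaw] about the fixed x, y, z axes, in that order (R = Rz(yaw) Ry(pitch) Rx(roll)).
In Python, from plant import manip gives the robot as it stands.
- The arm moves only by the shell command python3 -m creep 'ROWS'. ROWS is JSON, a list of rows, each a list of 5 numbers: the shift along the tool's x, y, z in m, then the turn about the tool's z in units of 5 degrees (1.0 is 5 degrees), then the closure, from 0 (fully open) to 1 (shut). In form: [[tx, ty, tz, turn, claw], ...]. A call has exactly 10 rows; each row is the pose to reach, as a shift and turn from the pose commanded when the call began, along the tool's axes at that moment; what a row does not reach only later rows make up. A row lasts 1/12 s, in which the tool goes at most 41.7 mm and 7.16 degrees, less where a joint would pass 70% of its speed; a pose out of reach is approached as far as the arm can. A call with a gripper value outside its range is refused whole. The fingers move at their own pace and stop on an object; the grip force is fixed at half the most. Time passes only in rows, so rows that repeat a pose let the fingers close, or fill a call up. It gives the time, the measured TCP pose, the force and the opening at its end, in the units of the state.
- manip.state(): the state, without advancing time (a new reading comes with each control period).
- manip.capture(name): name is "scene" or "top" or "wrist"; returns (picture, depth): 480x640x3 uint8, blue, green, red; 480x640 float32, m along the optical axis (not along the pixel's ray), 0 where there is no reading.
- manip.camera_model(name): a dict with "camera_matrix" (3x3 intrinsics, pixels), "pose" (4x4, takes a point from camera to world coordinates); the wrist camera has in their place "hand_eye" (4x4, takes a point from camera to tool coordinates, whose origin is the TCP and whose axes are the flange's). Camera axes: x right, y down, z forward; pixel columns grow to the right and rows downward; lengths in m; the calibration is good to about 2 mm. A picture is of the moment at which its call begins: read the wrist's pose just before it. camera_model takes no time and is no camera call.
- manip.close_job(): hands the job in, once; it reports no verdict.
The state is a dict: "t": time; "joint_positions": joint angles; "joint_velocities": joint speeds; "effort": joint torques, N m; "tool_pos": TCP position; "tcp_rot": TCP orientation; "force": force on the tool from outside, world axes, zero at the start; "moment": the same for the moment, N m; "width": finger opening in m.
Only numpy, scipy, OpenCV 4.12 (cv2) and the standard library are available. Lean on these libraries where they do the work, as an engineer would, in place of code of your own. Each camera call takes 0.05 s, during which the arm holds its last target. There are 200 camera calls.

TASK

First shut the quarter-turn valve that feeds the chill plate by turning its lever to the closed stop; then lift the contact thermometer out of its stand and hold its tip on the middle of the round boss on the sloping plate, square to the slope, pressed gently so that the sprung tip is about half way in. Finish while still holding it there, still, and leave the glasses and crockery around undisturbed.

Things in the scene. Friction and masses are not known exactly. Their poses are not given: they have to be found in the camera images.
- valve: Fixed quarter-turn ball valve, brass, in a low pipe bridge: base 60 x 200 mm, horizontal steel pipe along its y axis, pipe top 57 mm and valve top 64 mm above the counter. Origin: on the counter under the lever's vertical pivot. Place and yaw vary. Closed, the lever points along its -x axis (square across the pipe); fully open, along its -y axis (in line with the pipe).
- lever (a joint): Angle of the valve's lever, rad: 0 closed (stop), 1.571 fully open (stop); seen from above it turns clockwise to close. Starts 1.1 to 1.57. Stiff (0.12 N m of friction: about 1.6 N at the sleeve) and stays where it is left.
- lever_end (a point): Outer end of the valve's lever, mid-width and mid-thickness, 100 mm from the pivot axis, 86 mm above the counter. The lever is a flat steel bar, level, its outer 60 mm a black sleeve 18 mm wide and 12 mm thick (80 to 92 mm above the counter).
- chill: Fixed chill plate: steel, 150 x 170 mm, sloping 0.35 rad (20 degrees) on dark feet; low edge with a 10 mm lip at its -x side, about 45 mm up; high edge at its +x side, about 100 mm up. Origin: on the counter under its middle. On the slope two steel pads 4 mm high: a round one at its +y side (the check spot), a square one at its -y side (not the spot).
- boss: The check spot: round steel boss 30 mm across, 4 mm high, with a ring and a centre dot engraved, on the sloping plate. Origin: centre of its top face. z axis: square out of the sloping face, up and leaning 0.35 rad towards the plate's low edge.
- stand: Thermometer stand, fixed: dark base plate 90 x 90 mm, grey square column 46 mm wide, 70 mm tall, with a square recess in the top. Origin: on the counter under its middle; z up, yaw varies.
- probe: Loose contact thermometer, 0.09-0.17 kg, upright in the stand: grey handle 28 x 28 x 85 mm (lowest 14 mm in the stand's recess, 2 mm play), below it a stem and sprung tip reaching 50 mm below the origin. Origin: centre of the handle's lower end, 56 mm above the counter; x, y: square to its flat sides; z: along the handle, away from the tip. Lift straight up 65 mm or more to clear the stand.
- tip (a joint): How far the thermometer's sprung tip is pushed in, m: 0 free, 0.012 fully in; springs back at 350 N/m (half way in takes about 2 N).
- tip_face (a point): Centre of the flat end face (14 mm across) of the thermometer's sprung tip; moves with the tip.
- glass_a: Bystander, loose: upside-down clear tumbler, 68 mm wide, 90 mm tall. Origin: its underside's centre.
- glass_b: Bystander, loose: upside-down clear tumbler, 68 mm wide, 90 mm tall. Origin: its underside's centre.
- glass_c: Bystander, loose: upside-down clear tumbler, 68 mm wide, 90 mm tall. Origin: its underside's centre.
- jam: Bystander, loose: small closed jar, 60 mm wide, 75 mm tall. Origin: its underside's centre.
- mug: Bystander, loose: white mug, 80 mm wide, 90 mm tall. Origin: its underside's centre.
- bowl: Bystander, loose: white bowl, 90 mm wide, 45 mm tall. Origin: its underside's centre.
- spoon: Bystander, loose: steel spoon lying on the counter, about 200 mm long. Origin: its underside's centre.
Mind the look-alikes: they are no part of the job. Of the things that look like the probe, the smallest one is meant. Leave any orange look-alike of the valve alone.

How it is judged:
On the way, in this order (a step that is already met when the one before it is completed fails the run):
1. the valve is shut, the thermometer still in its stand (value of joint lever below 0.12 rad and horizontal distance between probe and stand below 0.02 m), for 0.2 s.
2. the thermometer is gripped and lifted out of the stand (contact force between the fingers and probe above 1 N and contact force between probe and stand below 0.1 N and z of probe in the frame of stand above 0.105 m), for 0.2 s.
At the end, for the whole second after the job is handed in: The lever is within 0.12 rad of closed; the thermometer, held in the gripper and clear of its stand, is still; its tip face is within 9 mm of the boss's centre, its axis within 0.15 rad of square to the slope, the tip pushed in 3 to 9.5 mm with 0.7 to 6 N on the plate (value of joint lever below 0.12 rad and contact force between the fingers and probe above 1 N and contact force between probe and stand below 0.1 N and distance between tip_face and boss below 0.009 m and angle between the z axis of probe and the z axis of boss, either way round below 0.15 rad and value of joint tip between 0.003 and 0.0095 m and contact force between probe and chill between 0.7 and 6 N and linear speed of probe below 0.02 m/s); the arm keeps its last pose, push and grip.
It fails at once if the thermometer is rammed against the plate (over 20 N) (contact force between probe and chill above 20 N).
It fails at once if a bystander is pushed more than 20 mm (distance of any of glass_a, glass_b, glass_c, jam, mug, bowl, spoon from where it was at the start of the episode above 0.02 m).
It also fails if it takes over 64 s, if anything falls off the work surface, if the arm or the gripper's body presses on something with over 40 N, if the wrist force passes 120 N, or if a joint passes its speed limit or range.

## Working session

There is one attempt and no reset: what is moved stays moved. The work goes in short steps, Python scripts to look and compute and a shell command to move; the robot and the scene stay as the last step left them, time stands still between calls to the robot, and variables do not carry over. Pictures are saved under pics/ and viewed, on a budget of 10 in all, crops included, one or two more only if the job needs it, and the job is handed in when it is done.

```bash
ls; mkdir -p pics; python3 - <<'E'
from plant import manip
import cv2,numpy as np
print(manip.state())
for n in("scene","top"):
    p,d=manip.capture(n);cv2.imwrite(f"pics/{n}0.png",p);np.save(f"pics/{n}0.npy",d)
    m=manip.camera_model(n);print(n,m)
print(manip.camera_model("wrist"))
E
```

```text
pics
{'t': 0.0, 'joint_positions': array([ 1.09460213e+00,  2.77151028e-01, -2.78996902e-02,  1.26796320e+00,
        2.24175399e-06,  1.46738308e+00]), 'joint_velocities': array([-0.00078718, -0.00123074, -0.00051856, -0.0008451 ,  0.00060774,
        0.00090856]), 'effort': array([-1.61138487e-03, -4.45509160e+01,  2.95203137e+01,  1.63534685e-02,
       -1.08571396e-04,  7.10893829e-06]), 'tool_pos': array([0.22728984, 0.58137764, 0.23013962]), 'tcp_rot': array([-3.13938714e+00, -2.31149791e-04,  2.76881145e+00]), 'force': array([ 0.09194074, -0.59985227,  0.22190507]), 'moment': array([0.04188383, 0.02406629, 0.02666202]), 'width': 0.08541359838939881}
scene {'camera_matrix': array([[498.57502687,   0.        , 320.19973277],
       [  0.        , 498.57502687, 242.25182037],
       [  0.        ,   0.        ,   1.        ]]), 'pose': array([[-0.83724815,  0.40346955, -0.36909059,  0.89765849],
       [ 0.54675754,  0.60722892, -0.57648004,  0.57379783],
       [-0.00846967, -0.68445991, -0.7290013 ,  0.85318013],
       [ 0.        ,  0.        ,  0.        ,  1.        ]])}
to
[... 255 characters left out ...]
99944123, -0.02402518, -0.02323814,  0.00662379],
       [ 0.02653348, -0.1474635 , -0.98871153,  1.3829376 ],
       [ 0.        ,  0.        ,  0.        ,  1.        ]])}
{'camera_matrix': array([[340.31094518,   0.        , 325.94974893],
       [  0.        , 340.31094518, 242.37115749],
       [  0.        ,   0.        ,   1.        ]]), 'hand_eye': array([[-6.70347508e-05, -9.55428418e-01, -2.95222855e-01,
         7.54528185e-02],
       [ 9.99999980e-01, -8.74668160e-06, -1.98758058e-04,
        -1.12301503e-03],
       [ 1.87316877e-04, -2.95222862e-01,  9.55428399e-01,
        -1.43170430e-01],
       [ 0.00000000e+00,  0.00000000e+00,  0.00000000e+00,
         1.00000000e+00]])}
```

View pics/scene0.png

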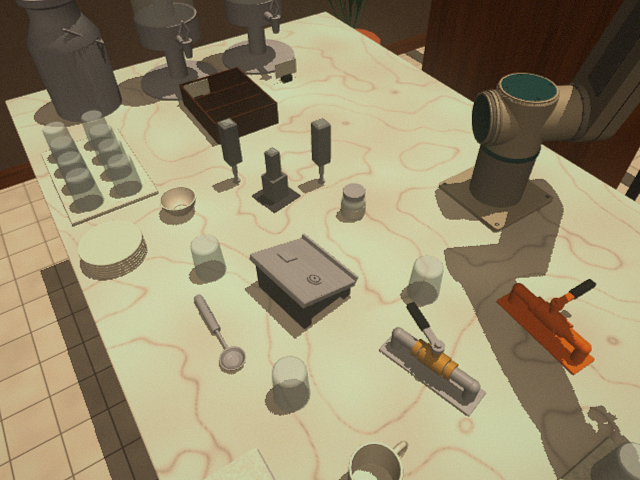

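View pics/top0.png

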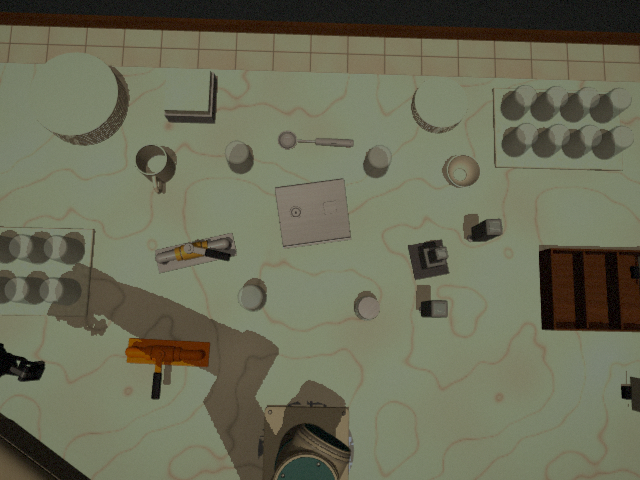

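Scene view: the candidates for the thermometer are the one in the stand (272,165), and two larger ones at (230,140) and (320,140). The candidates for the valve are brass (430,350) and orange (545,320). I choose the small one in the stand and the brass valve; top view: stand (433,255), valve (197,250) with its lever towards (230,254), boss (296,211), glass near the lever (252,295).

```bash
cat > h.py <<'E'
from plant import manip
import cv2,numpy as np
from scipy.spatial.transform import Rotation as R
def cloud(d,K,T):
    v,u=np.mgrid[:d.shape[0],:d.shape[1]]
    P=np.stack([(u-K[0,2])/K[0,0]*d,(v-K[1,2])/K[1,1]*d,d],-1)
    return P@T[:3,:3].T+T[:3,3]
def fixed(n,d):
    m=manip.camera_model(n);return cloud(d,m["camera_matrix"],m["pose"])
def wrist():
    s=manip.state();T=np.eye(4);T[:3,:3]=R.from_euler("xyz",s["tcp_rot"]).as_matrix();T[:3,3]=s["tool_pos"]
    m=manip.camera_model("wrist");p,d=manip.capture("wrist")
    return p,d,cloud(d,m["camera_matrix"],T@m["hand_eye"]),T
E
python3 - <<'E'
from h import *
C={}
for n in("scene","top"):
    p=cv2.imread(f"pics/{n}0.png");C[n]=(p,fixed(n,np.load(f"pics/{n}0.npy")))
p,P=C["top"]
def reg(n,u0,u1,v0,v1,z0,z1,f=None):
    p,P=C[n];q=P[v0:v1,u0:u1];m=(q[...,2]>z0)&(q[...,2]<z1)
    if f is not None:m&=f(p[v0:v1,u0:u1].astype(int))
    return q[m]
def rect(q):
    r=cv2.minAreaRect(q[:,:2].astype(np.float32)*1000);return np.round(r[0],1),np.round(r[1],1),round(r[2],1),len(q)
for n,b in(("top",(150,245,225,275)),("scene",(395,500,295,420))):
    dark=lambda c:c.sum(-1)<120
    print(n,"lever",rect(reg(n,*b,.072,.1,dark)),"all>72",rect(reg(n,*b,.072,.1)))
    q=reg(n,*b,.072,.1,dark);print(q.min(0),q.max(0))
    q=reg(n,*b,.045,.066);print("pipe",rect(q))
# plate
for n,b in(("top",(270,360,175,250)),("scene",(245,360,235,310))):
    q=reg(n,*b,.04,.12);A=np.c_[q[:,:2],np.ones(len(q))]
    for _ in range(4):
        c=np.linalg.lstsq(A,q[:,2],rcond=None)[0];k=abs(A@c-q[:,2])<.006;q,A=q[k],A[k]
    N=np.array([-c[0],-c[1],1]);N/=np.linalg.norm(N);print(n,"plate n",N,"slope",np.arccos(N[2]),"az",np.degrees(np.arctan2(N[1],N[0])),rect(q),c)
print("boss px",P[211,296],C["scene"][1][279,314])
for n,b in(("top",(405,455,235,282)),("scene",(250,300,140,212))):
    q=reg(n,*b,.12,.16);print(n,"probe top",rect(q) if len(q)>4 else 0,q.mean(0))
    q=reg(n,*b,.135,.16);print(rect(q))
    q=reg(n,*b,.06,.078);print("col",rect(q))
for nm,uv in dict(glassNearLever=(236,268,278,310),jam=(352,380,290,320),ga=(360,394,142,176),gb=(223,255,138,172),l1=(415,450,295,322),l2=(470,502,215,242)).items():
    q=reg("top",*uv,.05,.3);print(nm,rect(q) if len(q)>4 else 0,q[:,2].max() if len(q) else 0)
c=[cv2.resize(C["scene"][0][105:215,200:345],None,fx=4,fy=4),cv2.resize(C["scene"][0][290:415,375:500],None,fx=3.52,fy=3.52)]
cv2.imwrite("pics/crop1.png",cv2.resize(np.hstack([c[0],c[1]]),None,fx=.75,fy=.75))
E
```

```text
top lever (array([462.9, 220.9]), array([58. , 17.1]), 78.7, 175) all>72 (array([468.5, 246.4]), array([111.3,  23. ]), 80.6, 349)
[0.44971116 0.19146079 0.08374415] [0.47489004 0.24973167 0.09866346]
pipe (array([475.7, 289.4]), array([ 38.1, 183.4]), 13.4, 663)
scene lever (array([464.5, 224.7]), array([57. , 15.1]), 79.2, 40) all>72 (array([466.5, 250.4]), array([112.4,  24.1]), 77.5, 611)
[0.45582691 0.19574187 0.08575815] [0.47683121 0.25333842 0.09507919]
pipe (array([478.1, 295.3]), array([ 35.7, 181. ]), 17.3, 1443)
top plate n [-0.33222416 -0.05208584  0.94176121] slope 0.34296655870362175 az -171.0897452038416 (array([570.6,  -5.1]), array([145.4, 170. ]), 9.4, 3827) [ 0.352769    0.05530684 -0.12472226]
scene plate n [-0.28233859 -0.04356225  0.95832523] slope 0.28971535467910026 az -171.22895085183572 (array([570.2,  -0.6]), array([151.2, 172.1]), 8.4, 2455) [ 0.29461667  0.04545665 -0.09311164]
boss px [0.57341204 0.0365243  0.08616691] [0.57244823 0.04138362 0.08267456]
top probe top (array([ 472.3, -302.8]), array([27.7, 29.8]), 11.1, 169) [ 0.47132807 -0.30080467  0.1396257 ]
(array([ 472.3, -302.8]), array([27.5, 29.8]), 13.3, 145)
col (array([ 472.5, -302.5]), array([46. , 46.6]), 12.0, 184)
scene probe top (array([ 473.4, -298.8]), array([30. , 31.9]), 13.9, 178) [ 0.47444906 -0.29353932  0.13485658]
(array([ 473.4, -298.9]), array([29.6, 31.4]), 15.0, 102)
col (array([ 472.2, -298.7]), array([47.3, 51.4]), 15.1, 201)
glassNearLever (array([365.1, 138.6]), array([59.2, 59.1]), 1.2, 552) 0.09868510942456288
jam (array([ 344. , -141.7]), array([52.2, 53.2]), 1.7, 411) 0.08254922762268913
ga (array([ 714.3, -165.9]), array([59.4, 60.8]), 47.2, 563) 0.0974843329514472
gb (array([715.7, 185.4]), array([59.2, 59.5]), 2.8, 571) 0.09874103425477543
l1 (array([ 344.2, -286. ]), array([38.3, 37.5]), 89.9, 462) 0.18697301898330765
l2 (array([ 529.1, -412.7]), array([38. , 39.4]), 0.5, 565) 0.18769300262366384
```

View pics/crop1.png

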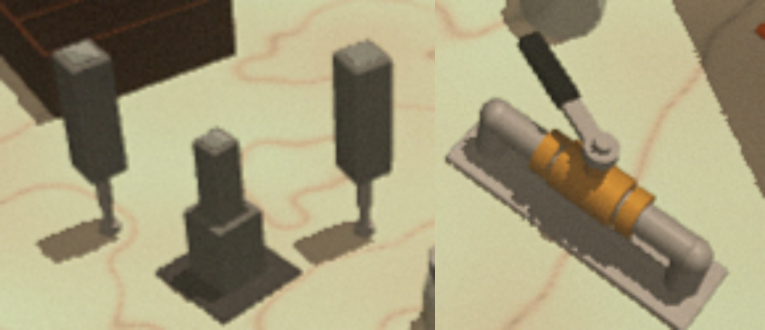

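The crop confirms it: the small thermometer stands in the column (crop 215,180), and the brass valve's lever points to (535,50). Next I work out the waypoints for pushing the lever.

```bash
cat >> h.py <<'E'
def rel(*pts):
    s=manip.state();Rm=R.from_euler("xyz",s["tcp_rot"]).as_matrix()
    for p in pts: print(np.round(p,4),"->",np.round(Rm.T@(np.array(p)-s["tool_pos"]),4))
E
python3 - <<'E'
from h import *
rel((.505,.21,.23),(.505,.21,.071))
pv=np.array([.477,.2915])
for a in range(-101,-171,-8):
    a=np.radians(a);d=np.array([np.cos(a),np.sin(a)]);n=np.array([-d[1],d[0]])
    rel((*(pv+.075*d+.022*n),.071))
E
python3 -m creep '[[0,0,0,0,1],[-0.03,-0.02,0,0,1],[-0.07,-0.04,0,0,1],[-0.11,-0.06,0,0,1],[-0.14,-0.08,0,0,1],[-0.17,-0.10,0,0,1],[-0.20,-0.12,0,0,1],[-0.23,-0.14,0,0,1],[-0.26,-0.16,0,0,1],[-0.29,-0.18,0,0,1]]'
```

```text
[0.505 0.21  0.23 ] -> [-0.3939 -0.2448  0.0007]
[0.505 0.21  0.071] -> [-0.3939 -0.2444  0.1597]
[0.4843 0.2137 0.071 ] -> [-0.3733 -0.2486  0.1597]
[0.4734 0.2134 0.071 ] -> [-0.3632 -0.2528  0.1597]
[0.4626 0.2147 0.071 ] -> [-0.3527 -0.2555  0.1597]
[0.452  0.2174 0.071 ] -> [-0.3418 -0.2568  0.1597]
[0.4419 0.2216 0.071 ] -> [-0.3309 -0.2566  0.1597]
[0.4326 0.2272 0.071 ] -> [-0.3202 -0.2548  0.1597]
[0.424 0.234 0.071] -> [-0.3098 -0.2516  0.1597]
[0.4166 0.2419 0.071 ] -> [-0.2999 -0.2469  0.1597]
[0.4102 0.2508 0.071 ] -> [-0.2908 -0.2409  0.1597]
t: 0.93
tool_pos: [0.4327, 0.3071, 0.2312]
tcp_rot: [-3.142, -0.0, 2.769]
force: [-0.1, 0.4, 0.1]
width: -0.0
```

```bash
python3 -m creep '[[-0.03,-0.02,0,0,1],[-0.06,-0.04,0,0,1],[-0.09,-0.055,0,0,1],[-0.104,-0.065,0.02,0,1],[-0.104,-0.065,0.05,0,1],[-0.104,-0.065,0.08,0,1],[-0.104,-0.065,0.11,0,1],[-0.104,-0.065,0.14,0,1],[-0.104,-0.065,0.159,0,1],[-0.104,-0.065,0.159,0,1]]'
python3 - <<'E'
from h import *
p,d,P,T=wrist();cv2.imwrite("pics/w1.png",p)
pv=np.array([.477,.2915])
for a in range(-101,-171,-8):
    a=np.radians(a);d=np.array([np.cos(a),np.sin(a)]);n=np.array([-d[1],d[0]])
    rel((*(pv+.075*d+.022*n),.071))
E
```

```text
t: 1.77
tool_pos: [0.5008, 0.209, 0.0674]
tcp_rot: [-3.135, -0.008, 2.769]
force: [-0.4, -0.2, -1.1]
width: -0.0001
[0.4843 0.2137 0.071 ] -> [ 0.0186 -0.0029 -0.001 ]
[0.4734 0.2134 0.071 ] -> [ 0.0286 -0.0071 -0.001 ]
[0.4626 0.2147 0.071 ] -> [ 0.0392 -0.0099 -0.0009]
[0.452  0.2174 0.071 ] -> [ 0.05   -0.0111 -0.0009]
[0.4419 0.2216 0.071 ] -> [ 0.0609 -0.0109 -0.0008]
[0.4326 0.2272 0.071 ] -> [ 0.0717 -0.0091 -0.0008]
[0.424 0.234 0.071] -> [ 0.0821 -0.0059 -0.0007]
[0.4166 0.2419 0.071 ] -> [ 0.092  -0.0012 -0.0007]
[0.4102 0.2508 0.071 ] -> [ 0.1011  0.0048 -0.0007]
```

View pics/w1.png

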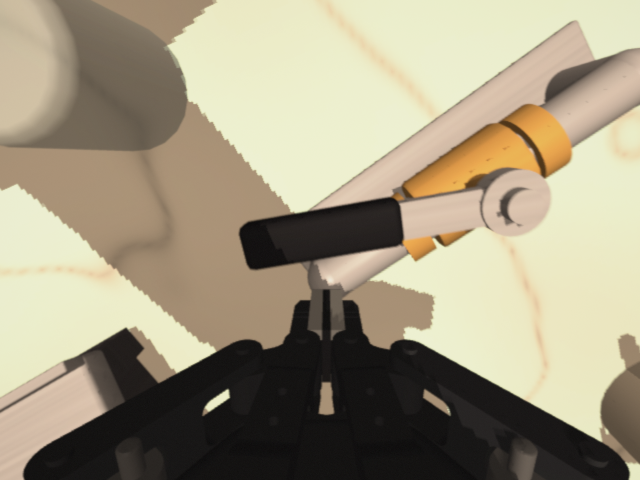

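The wrist view shows the shut fingers at (327,300), beside the middle of the sleeve (320,232) and on the open side, with nothing in the way of the sweep. Pushing.

```bash
python3 -m creep '[[0.010,-0.001,-0.002,0,1],[0.020,-0.003,-0.002,0,1],[0.030,-0.007,-0.002,0,1],[0.040,-0.010,-0.002,0,1],[0.050,-0.011,-0.002,0,1],[0.060,-0.011,-0.002,0,1],[0.070,-0.009,-0.002,0,1],[0.080,-0.006,-0.002,0,1],[0.087,-0.004,-0.002,0,1],[0.092,-0.001,-0.002,0,1]]'
python3 -m creep '[[0.005,0.003,0,0,1],[0.009,0.006,0,0,1],[0.011,0.009,0,0,1],[0.013,0.012,0,0,1],[0.014,0.014,0,0,1],[0.015,0.016,0,0,1],[0.016,0.018,0,0,1],[0.016,0.018,0,0,1],[0.016,0.018,0,0,1],[0.016,0.018,0,0,1]]'
python3 - <<'E'
from h import *
p,d,P,T=wrist();cv2.imwrite("pics/w2.png",p)
q,D=manip.capture("top");P=fixed("top",D)
v,u=slice(225,310),slice(150,250);c=q[v,u].astype(int);X=P[v,u]
m=(X[...,2]>.074)&(X[...,2]<.105)&(c.sum(-1)<120);x=X[m];print(len(x),x.mean(0) if len(x) else 0,cv2.minAreaRect(x[:,:2].astype(np.float32)*1000))
E
```

```text
t: 2.65
tool_pos: [0.4177, 0.2431, 0.074]
tcp_rot: [-3.14, -0.001, 2.769]
force: [1.3, -1.3, 0.6]
width: -0.0001
t: 3.48
tool_pos: [0.4129, 0.2522, 0.074]
tcp_rot: [-3.112, 0.018, 2.762]
force: [10.2, -37.8, 10.6]
width: 0.0001
11 [0.40647106 0.26817223 0.09123645] ((428.6134948730469, 269.9197082519531), (95.04813385009766, 12.874551773071289), 5.983692169189453)
```

View pics/w2.png

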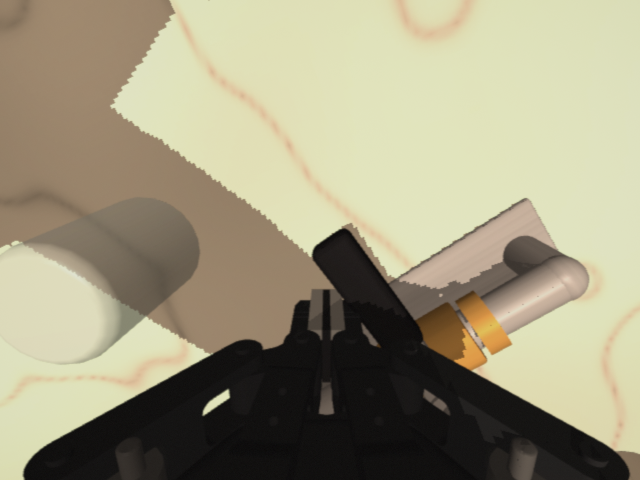

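The wrist view shows the lever sleeve (365,290) turned square across the pipe, and 38 N of resistance says it is at its stop. I back off, rise, and check its angle from above.

```bash
python3 -m creep '[[-0.010,-0.012,0,0,1],[-0.025,-0.03,0,0,1],[-0.03,-0.04,0,0,1],[-0.03,-0.04,-0.03,0,1],[-0.03,-0.04,-0.06,0,1],[-0.03,-0.06,-0.09,-1,1],[-0.03,-0.09,-0.12,-2,1],[-0.03,-0.12,-0.15,-3,1],[-0.03,-0.15,-0.17,-4,1],[-0.03,-0.18,-0.17,-5,1]]'
python3 - <<'E'
from h import *
q,D=manip.capture("scene");P=fixed("scene",D)
v,u=slice(270,420),slice(380,510);c=q[v,u].astype(int);X=P[v,u]
def ax(x):
    x=x[:,:2]-x[:,:2].mean(0);w=np.linalg.eigh(x.T@x)[1][:,1];return np.degrees(np.arctan2(w[1],w[0]))%180
m=(X[...,2]>.075)&(X[...,2]<.1);x=X[m];print("lever",len(x),ax(x),x.mean(0),x.min(0),x.max(0))
m=(X[...,2]>.04)&(X[...,2]<.063)&(X[...,0]>.41);x=X[m];print("pipe",len(x),ax(x))
q,D=manip.capture("top");P=fixed("top",D);v,u=slice(225,310),slice(150,250);X=P[v,u];m=(X[...,2]>.074)&(X[...,2]<.102);x=X[m]
print("lever top",len(x),ax(x) if len(x) else 0)
rel((.472,-.301,.24))
E
```

```text
t: 4.42
tool_pos: [0.3749, 0.087, 0.2487]
tcp_rot: [3.14, 0.007, -3.072]
force: [1.3, 0.4, -0.3]
width: 0.0003
lever 863 59.255344312843995 [0.41845738 0.24337876 0.08956802] [0.34551053 0.12855241 0.07503223] [0.48926974 0.30507661 0.09969116]
pipe 1407 104.75692422802824
lever top 367 14.419537855355799
[ 0.472 -0.301  0.24 ] -> [-0.0765 -0.3918  0.0049]
```

```bash
python3 -m creep '[[-0.01,-0.04,0,-0.5,0],[-0.015,-0.08,0,-1,0],[-0.02,-0.12,0,-1.5,0],[-0.03,-0.16,0,-1.8,0],[-0.035,-0.20,0,-1.8,0],[-0.045,-0.24,0,-1.8,0],[-0.055,-0.28,0,-1.8,0],[-0.06,-0.32,0,-1.8,0],[-0.07,-0.36,0,-1.8,0],[-0.0765,-0.392,0.005,-1.8,0]]'
python3 -m creep '[[0,0,0,0,0],[0,0,0,0,0],[0,0,0,0,0],[0,0,0,0,0],[0,0,0,0,0],[0,0,0,0,0],[0,0,0,0,0],[0,0,0,0,0],[0,0,0,0,0],[0,0,0,0,0]]'
python3 - <<'E'
from h import *
p,d,P,T=wrist();cv2.imwrite("pics/w3.png",p);np.save("pics/w3.npy",P)
for z0,z1 in((.128,.155),(.062,.078)):
    m=(P[...,2]>z0)&(P[...,2]<z1)&(np.hypot(P[...,0]-.472,P[...,1]+.301)<.045);x=P[m]
    print(len(x),x[:,2].mean() if len(x) else 0,cv2.minAreaRect(x[:,:2].astype(np.float32)*1000) if len(x)>5 else 0)
print(manip.state()["tcp_rot"]);rel((.472,-.301,.101))
E
```

```text
t: 5.35
tool_pos: [0.4761, -0.3012, 0.2387]
tcp_rot: [3.141, 0.001, -2.922]
force: [0.6, 0.5, -0.1]
width: 0.0854
t: 6.18
tool_pos: [0.4746, -0.2992, 0.2395]
tcp_rot: [-3.141, 0.0, -2.921]
force: [0.2, 0.1, -0.1]
width: 0.0858
1427 0.14081899139310616 ((471.6007995605469, -303.8887939453125), (28.35898780822754, 27.234508514404297), 12.660268783569336)
1062 0.07009042516992145 ((471.5957336425781, -304.1170654296875), (46.168540954589844, 46.04586410522461), 12.032671928405762)
[-3.14141832e+00  1.49772403e-04 -2.92094959e+00]
[ 0.472 -0.301  0.101] -> [ 0.0029 -0.0011  0.1385]
```

View pics/w3.png

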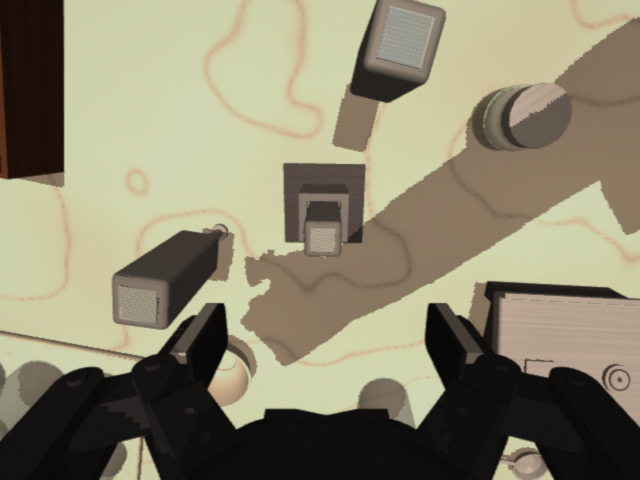

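The wrist view shows the thermometer's top at (322,238) in its column, centred and square between the fingers; the larger look-alikes at (140,300) and (405,40) are clear. I descend and grip.

```bash
python3 -m creep '[[0.004,-0.004,0.01,0,0],[0.004,-0.004,0.03,0,0],[0.004,-0.004,0.05,0,0],[0.004,-0.004,0.07,0,0],[0.004,-0.004,0.09,0,0],[0.004,-0.004,0.11,0,0],[0.004,-0.004,0.125,0,0],[0.004,-0.004,0.135,0,0],[0.004,-0.004,0.141,0,0],[0.004,-0.004,0.141,0,0]]'
python3 -m creep '[[0,0,0,0,0.6],[0,0,0,0,0.8],[0,0,0,0,1],[0,0,0,0,1],[0,0,0,0,1],[0,0,0,0,1],[0,0,0,0,1],[0,0,0,0,1],[0,0,0,0,1],[0,0,0,0,1]]'
```

```text
t: 7.07
tool_pos: [0.4705, -0.3036, 0.0967]
tcp_rot: [3.139, -0.002, -2.921]
force: [-0.8, -0.8, 0.1]
width: 0.0854
t: 7.9
tool_pos: [0.4721, -0.3044, 0.0991]
tcp_rot: [-3.141, 0.001, -2.921]
force: [0.1, 1.4, 5.3]
width: 0.0276
```

```bash
python3 -m creep '[[0,0,-0.005,0,1],[0,0,-0.01,0,1],[0,0,-0.015,0,1],[0,0,-0.02,0,1],[0,0,-0.025,0,1],[0,0,-0.03,0,1],[0,0,-0.035,0,1],[0,0,-0.04,0,1],[0,0,-0.045,0,1],[0,0,-0.05,0,1]]'
python3 -m creep '[[0.002,0,0,0,1],[0.004,0,0,0,1],[0.006,0,0,0,1],[0.009,0,0,0,1],[0.012,0,0,0,1],[0.015,0,0,0,1],[0.017,0,0,0,1],[0.019,0,0,0,1],[0.021,0,0,0,1],[0.022,0,0,0,1]]'
python3 - <<'E'
from h import *
p,D=manip.capture("scene");cv2.imwrite("pics/s2.png",cv2.resize(p[60:220,190:390],None,fx=4,fy=3.75*4/3.75)[:600])
print(manip.state()["tcp_rot"],manip.state()["force"])
E
```

```text
t: 8.73
tool_pos: [0.4715, -0.3042, 0.1489]
tcp_rot: [-3.141, 0.0, -2.921]
force: [-1.0, -0.2, -0.8]
width: 0.0273
t: 9.57
tool_pos: [0.4525, -0.3081, 0.1489]
tcp_rot: [3.14, 0.007, -2.92]
force: [6.0, 3.6, -0.4]
width: 0.0277
[ 3.14019601  0.00720446 -2.92018989] [ 5.08341531  3.06706148 -0.45095263]
```

View pics/s2.png

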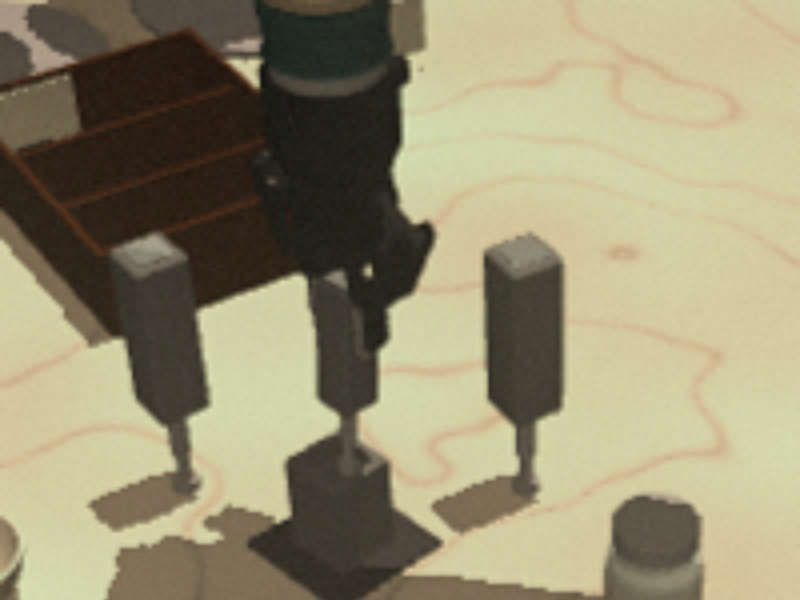

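The scene crop shows the tip still inside the column's mouth (350,465) and against its robot-side wall, and the handle beginning to lean: the thermometer pivots in the pads. I carry on towards 20 degrees.

```bash
python3 -m creep '[[0.003,0,0,0,1],[0.006,0,0,0,1],[0.009,0,0,0,1],[0.012,0,0,0,1],[0.015,0,0,0,1],[0.018,0,0,0,1],[0.021,0,0,0,1],[0.024,0,0,0,1],[0.027,0,0,0,1],[0.028,0,0,0,1]]'
cat >> h.py <<'E'
def handle(lo,hi,n="scene",show=None):
    """axis of the held handle+stem: cloud in the tool's x-z plane near y=0 (tool coords)"""
    s=manip.state();T=np.eye(4);T[:3,:3]=R.from_euler("xyz",s["tcp_rot"]).as_matrix();T[:3,3]=s["tool_pos"]
    p,D=manip.capture(n);P=fixed(n,D);L=(P-T[:3,3])@T[:3,:3]
    m=(abs(L[...,1])<.025)&(abs(L[...,0])<.08)&(L[...,2]>lo)&(L[...,2]<hi)&(P[...,2]>.075)&(D>0)
    return p,P,L,m,T
E
python3 - <<'E'
from h import *
s=manip.state()
p,P,L,m,T=handle(-.03,.11)
x=L[m];print(s["force"],s["tcp_rot"],len(x))
for z in np.arange(-.03,.11,.01):
    k=(x[:,2]>z)&(x[:,2]<z+.01)
    if k.sum()>3: print(round(z+.005,3),k.sum(),np.round(np.percentile(x[k,0],[2,50,98]),4),np.round(np.median(x[k,1]),4))
cv2.imwrite("pics/s3.png",cv2.resize(p[60:220,190:390],None,fx=4,fy=4)[:600])
E
```

```text
t: 10.45
tool_pos: [0.4253, -0.3144, 0.1487]
tcp_rot: [3.141, 0.008, -2.92]
force: [8.1, 3.1, -2.5]
width: 0.0276
[ 8.12412447  3.11175804 -2.45233141] [ 3.14061264  0.00779724 -2.92020866] 445
-0.025 63 [-0.0191 -0.0141 -0.0053] 0.0083
-0.015 57 [-0.0232 -0.0174 -0.0059] 0.0117
-0.005 56 [-0.0246 -0.0198 -0.0055] 0.014
0.005 67 [-0.0293 -0.0237  0.0001] 0.0139
0.015 61 [-0.0332 -0.0276 -0.0032] 0.0138
0.025 62 [-0.0356 -0.0307 -0.0028] 0.0131
0.035 33 [-0.0352 -0.0226 -0.0086] 0.0149
0.045 18 [-0.0358 -0.0289 -0.0246] 0.0065
0.055 11 [-0.036  -0.0322 -0.0279] 0.0053
0.065 13 [-0.0383 -0.0333 -0.0287] 0.0053
0.075 4 [-0.0363 -0.0348 -0.0328] 0.0054
```

View pics/s3.png

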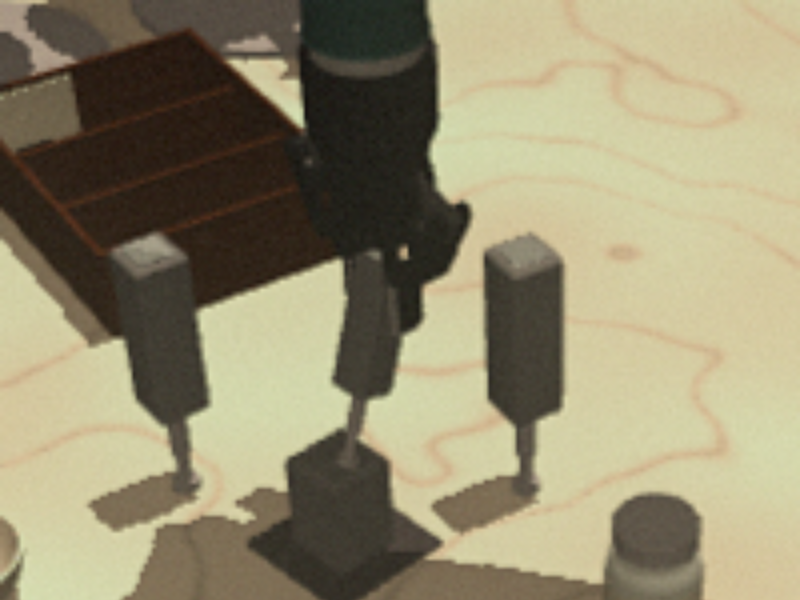

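The crop shows the handle leaning (350-390, 250-390) by about 18 degrees with its tip still in the recess (350,455). I push a little more, then lift clear.

```bash
python3 -m creep '[[0.003,0,0,0,1],[0.005,0,0,0,1],[0.006,0,0,0,1],[0.006,0,0,0,1],[0.003,0,-0.005,0,1],[0.0,0,-0.02,0,1],[0,0,-0.04,0,1],[0,0,-0.06,0,1],[0,0,-0.08,0,1],[0,0,-0.08,0,1]]'
python3 - <<'E'
from h import *
s=manip.state()
p,P,L,m,T=handle(-.03,.11)
x=L[m];print(s["force"],s["tcp_rot"],s["width"],len(x))
Q=[]
for z in np.arange(-.03,.12,.01):
    k=(x[:,2]>z)&(x[:,2]<z+.01)
    if k.sum()>3: print(round(z+.005,3),k.sum(),np.round(np.percentile(x[k,0],[2,50,98]),4),np.round(np.median(x[k,1]),4))
# boss in the scene and top views by ellipse / dark ring
for n,(u0,u1,v0,v1) in dict(scene=(245,360,235,310),top=(275,352,178,245)).items():
    q,D=manip.capture(n);C=fixed(n,D)[v0:v1,u0:u1]
    g=cv2.resize(q[v0:v1,u0:u1],None,fx=5,fy=5,interpolation=cv2.INTER_CUBIC)
    cv2.imwrite(f"pics/b_{n}.png",g)
a,b=cv2.imread("pics/b_scene.png"),cv2.imread("pics/b_top.png")
h=375;o=np.hstack([cv2.copyMakeBorder(i,0,h-i.shape[0],0,0,0) for i in(a,b)])
cv2.imwrite("pics/b.png",cv2.resize(o,None,fx=.8,fy=.8))
E
```

```text
t: 11.33
tool_pos: [0.424, -0.317, 0.2324]
tcp_rot: [-3.135, 0.003, -2.921]
force: [-0.4, -0.5, -1.4]
width: 0.0273
[-0.41446366 -0.47834879 -1.44803662] [-3.13539765e+00  2.65723478e-03 -2.92118408e+00] 0.027314056993295914 543
-0.025 70 [-0.0197 -0.014  -0.0065] 0.0075
-0.015 65 [-0.0222 -0.018  -0.0076] 0.0138
-0.005 79 [-0.0287 -0.022   0.0009] 0.0134
0.005 69 [-0.0321 -0.0258 -0.0036] 0.0126
0.015 77 [-0.035  -0.0293 -0.0043] 0.0146
0.025 71 [-0.0392 -0.0334 -0.0076] 0.014
0.035 30 [-0.0387 -0.0267 -0.0111] 0.0154
0.045 20 [-0.037  -0.0319 -0.0273] 0.0061
0.055 18 [-0.0403 -0.0349 -0.0295] 0.0055
0.065 14 [-0.0417 -0.0377 -0.0338] 0.0053
0.075 19 [-0.049  -0.0428 -0.039 ] 0.0055
0.085 11 [-0.0493 -0.0455 -0.0377] 0.0058
```

View pics/b.png

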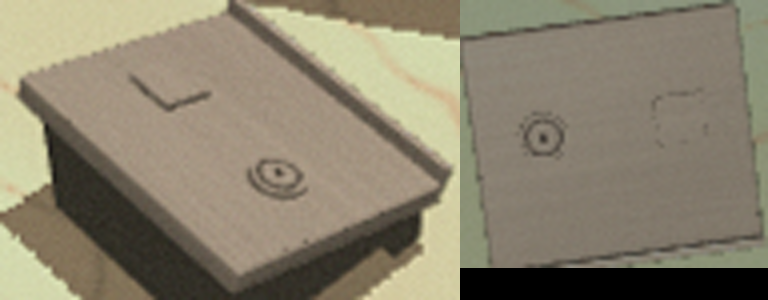

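The picture shows the boss dot at (278,173) of the left crop (scene ≈ 314.5, 278.3) and (543,138) of the right one (top ≈ 295.8, 212.5); the square pad is the other one. I triangulate it and plan the approach.

```bash
cat >> h.py <<'E'
def ray(n,uv):
    m=manip.camera_model(n);T=m["pose"];r=T[:3,:3]@np.linalg.solve(m["camera_matrix"],[*uv,1]);return T[:3,3],r/np.linalg.norm(r)
def meet(*rays):
    A=sum(np.eye(3)-np.outer(r,r) for _,r in rays);b=sum((np.eye(3)-np.outer(r,r))@o for o,r in rays)
    X=np.linalg.solve(A,b);return X,[np.linalg.norm(np.cross(X-o,r)) for o,r in rays]
az=np.radians(-171.1);N=np.array([np.sin(.35)*np.cos(az),np.sin(.35)*np.sin(az),np.cos(.35)])
TIP=np.array([-.042,0,.085])
E
python3 - <<'E'
from h import *
B,e=meet(ray("scene",(314.5,278.25)),ray("top",(295.75,212.5)));print("boss",B,e)
s=manip.state();Rt=R.from_euler("xyz",[np.pi,0,az]).as_matrix()
R0=R.from_euler("xyz",s["tcp_rot"]).as_matrix()
for h in(.08,.04,0,-.006):
    tcp=B+h*N-Rt@TIP;print(h,np.round(tcp,4),"tool shift",np.round(R0.T@(tcp-s["tool_pos"]),4), "in final axes",np.round(Rt.T@(tcp-s["tool_pos"]),4))
print("N in tool",Rt.T@N)
E
```

```text
boss [0.57014389 0.03779528 0.08005175] [np.float64(0.0009627334435458135), np.float64(0.0009627334435457406)]
0.08 [0.5015 0.0271 0.2402] tool shift [-0.1523  0.3162 -0.0126] in final axes [-0.1315  0.3254 -0.0127]
0.04 [0.5151 0.0292 0.2026] tool shift [-0.1661  0.3153  0.0249] in final axes [-0.1452  0.3254  0.0249]
0 [0.5286 0.0313 0.1651] tool shift [-0.1798  0.3144  0.0625] in final axes [-0.1589  0.3254  0.0624]
-0.006 [0.5307 0.0316 0.1594] tool shift [-0.1819  0.3142  0.0681] in final axes [-0.161   0.3254  0.0681]
N in tool [ 3.42897807e-01  1.15039979e-16 -9.39372713e-01]
```

```bash
python3 -m creep '[[-0.01,0.03,-0.013,0,1],[-0.03,0.06,-0.013,0.2,1],[-0.045,0.09,-0.013,0.4,1],[-0.06,0.12,-0.013,0.6,1],[-0.075,0.15,-0.013,0.75,1],[-0.09,0.18,-0.013,0.75,1],[-0.105,0.21,-0.013,0.75,1],[-0.12,0.24,-0.013,0.75,1],[-0.135,0.275,-0.013,0.75,1],[-0.145,0.30,-0.013,0.75,1]]'
python3 -m creep '[[-0.004,0.008,0,0,1],[-0.007,0.016,0,0,1],[-0.01,0.016,0.01,0,1],[-0.013,0.016,0.02,0,1],[-0.017,0.016,0.03,0,1],[-0.019,0.016,0.035,0,1],[-0.019,0.016,0.035,0,1],[-0.019,0.016,0.035,0,1],[-0.019,0.016,0.035,0,1],[-0.019,0.016,0.035,0,1]]'
python3 - <<'E'
from h import *
s=manip.state();print(s["tcp_rot"],s["force"])
p,P,L,m,T=handle(-.03,.11)
cv2.imwrite("pics/s4.png",cv2.resize(p[190:310,250:390],None,fx=5,fy=5,interpolation=cv2.INTER_CUBIC))
x=L[m]
for z in np.arange(-.03,.11,.01):
    k=(x[:,2]>z)&(x[:,2]<z+.01)
    if k.sum()>3: print(round(z+.005,3),k.sum(),np.round(np.percentile(x[k,0],[2,50,98]),4),np.round(np.median(x[k,1]),4))
m=manip.camera_model("scene");X=np.linalg.inv(m["pose"])@np.r_[T[:3,:3]@TIP+T[:3,3],1];u=m["camera_matrix"]@X[:3];print("pred tip px",u[:2]/u[2],"crop",(u[:2]/u[2]-[250,190])*5)
q,D=manip.capture("top");cv2.imwrite("pics/t4.png",q)
E
```

```text
t: 12.32
tool_pos: [0.4973, 0.0119, 0.2392]
tcp_rot: [3.14, -0.003, -2.985]
force: [-0.5, -0.9, -0.3]
width: 0.0273
t: 13.15
tool_pos: [0.5153, 0.0278, 0.2069]
tcp_rot: [-3.141, 0.001, -2.987]
force: [-1.0, 0.4, -1.4]
width: 0.0274
[-3.14133272e+00  1.01342744e-03 -2.98696993e+00] [-0.98239285  0.40790208 -1.44712853]
-0.025 105 [-0.0197 -0.0152 -0.0064] 0.0071
-0.015 98 [-0.0231 -0.0188 -0.0071] 0.0097
-0.005 91 [-0.0268 -0.0226 -0.0072] 0.0106
0.005 90 [-0.0306 -0.0266 -0.0062] 0.0106
0.015 105 [-0.0352 -0.0302 -0.0063] 0.0126
0.025 91 [-0.0384 -0.0342 -0.0099] 0.0124
0.035 30 [-0.0381 -0.0245 -0.0132] 0.0155
0.045 20 [-0.0364 -0.0334 -0.0282] 0.005
0.055 27 [-0.0403 -0.0358 -0.0316] 0.0051
0.065 16 [-0.0425 -0.0399 -0.0367] 0.0045
0.075 30 [-0.0498 -0.0445 -0.0384] 0.0046
0.085 13 [-0.0503 -0.0463 -0.0385] 0.0064
pred tip px [318.41670473 260.43621743] crop [342.08352367 352.18108714]
```

View pics/s4.png

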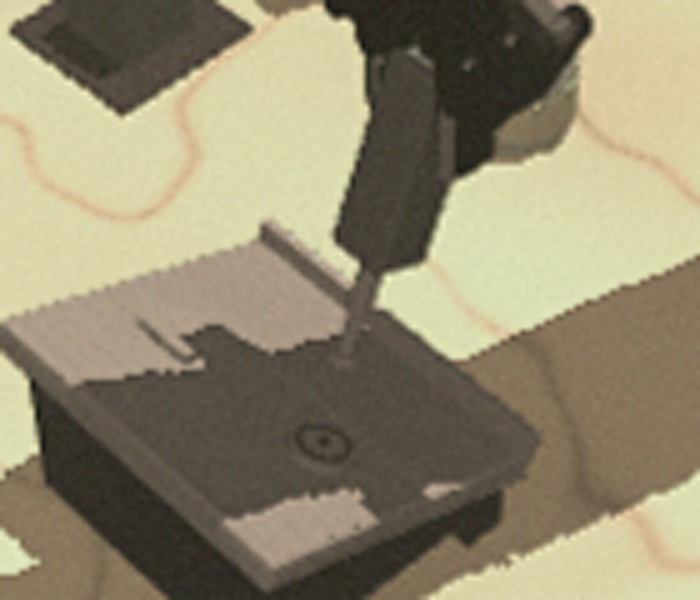

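The crop shows the tip face at (343,360), the boss dot at (323,440), and the stem's line running to the dot. The prediction of (342,352) was about 2-3 mm short along the axis. I go down along the normal.

```bash
python3 -m creep '[[-0.0015,0,0.004,0,1],[-0.003,0,0.008,0,1],[-0.0045,0,0.012,0,1],[-0.006,0,0.016,0,1],[-0.0075,0,0.02,0,1],[-0.009,0,0.024,0,1],[-0.0105,0,0.028,0,1],[-0.0115,0,0.031,0,1],[-0.0115,0,0.031,0,1],[-0.0115,0,0.031,0,1]]'
python3 - <<'E'
from h import *
f=[]
for i in range(6):
    p,_=manip.capture("scene");s=manip.state();f.append(s["force"])
f=np.array(f);print(f.mean(0),f.std(0),"along N",(f@N).mean(),s["tool_pos"],s["tcp_rot"])
E
python3 -m creep '[[-0.001,0,0.002,0,1],[-0.001,0,0.003,0,1],[-0.0015,0,0.004,0,1],[-0.0015,0,0.004,0,1],[-0.0015,0,0.004,0,1],[-0.0015,0,0.004,0,1],[-0.0015,0,0.004,0,1],[-0.0015,0,0.004,0,1],[-0.0015,0,0.004,0,1],[-0.0015,0,0.004,0,1]]'
python3 - <<'E'
from h import *
f=[]
for i in range(6):
    p,_=manip.capture("scene");s=manip.state();f.append(s["force"])
f=np.array(f);print(f.mean(0),f.std(0),"along N",(f@N).mean(),s["tool_pos"])
E
```

```text
t: 14.08
tool_pos: [0.5261, 0.0299, 0.175]
tcp_rot: [3.141, -0.001, -2.986]
force: [-0.2, -0.1, -0.2]
width: 0.027
[ 0.08402406  0.15920589 -1.56790251] [0.28742466 0.22364378 0.64750388] along N -1.5097554500980512 [0.52641351 0.02988884 0.17560256] [-3.14146924e+00  5.33992467e-04 -2.98645452e+00]
t: 15.22
tool_pos: [0.5278, 0.0301, 0.1714]
tcp_rot: [-3.142, 0.0, -2.986]
force: [-0.2, 0.5, -1.2]
width: 0.0276
[ 0.14737006  0.08260657 -1.26697305] [0.58033609 0.38704688 0.77609632] along N -1.2444666220645588 [0.52777005 0.03013805 0.17134663]
```

```bash
cat > f.py <<'E'
from h import *
f=[]
for i in range(8):
    p,D=manip.capture("scene");s=manip.state();f.append(s["force"])
f=np.array(f);print("along N",(f@N).mean(),"sd",(f@N).std()/8**.5,f.mean(0),s["tool_pos"])
cv2.imwrite("pics/last.png",p);np.save("pics/last.npy",D)
E
python3 -m creep '[[-0.001,0,0.001,0,1],[-0.001,0,0.002,0,1],[-0.001,0,0.003,0,1],[-0.0013,0,0.004,0,1],[-0.0015,0,0.004,0,1],[-0.0015,0,0.004,0,1],[-0.0015,0,0.004,0,1],[-0.0015,0,0.004,0,1],[-0.0015,0,0.004,0,1],[-0.0015,0,0.004,0,1]]'
python3 f.py
python3 -m creep '[[-0.001,0,0.001,0,1],[-0.001,0,0.002,0,1],[-0.001,0,0.003,0,1],[-0.0011,0,0.003,0,1],[-0.0011,0,0.003,0,1],[-0.0011,0,0.003,0,1],[-0.0011,0,0.003,0,1],[-0.0011,0,0.003,0,1],[-0.0011,0,0.003,0,1],[-0.0011,0,0.003,0,1]]'
python3 f.py
```

```text
t: 16.35
tool_pos: [0.5291, 0.0304, 0.1673]
tcp_rot: [3.142, -0.0, -2.986]
force: [-1.1, 0.3, -0.8]
width: 0.0271
along N -1.1865641439699153 sd 0.18987925632100977 [-0.2034944  -0.14045978 -1.34446439] [0.52919723 0.0303694  0.16730116]
t: 17.58
tool_pos: [0.5305, 0.0305, 0.1644]
tcp_rot: [-3.141, 0.0, -2.986]
force: [-0.3, -0.1, 0.2]
width: 0.0273
along N -0.0026872239071172588 sd 0.16087357665893498 [0.47121463 0.17129105 0.17674856] [0.53034475 0.03049303 0.16432706]
```

```bash
python3 -m creep '[[-0.0005,0,0.001,0,1],[-0.001,0,0.002,0,1],[-0.001,0,0.0025,0,1],[-0.001,0,0.0025,0,1],[-0.001,0,0.0025,0,1],[-0.001,0,0.0025,0,1],[-0.001,0,0.0025,0,1],[-0.001,0,0.0025,0,1],[-0.001,0,0.0025,0,1],[-0.001,0,0.0025,0,1]]'
python3 f.py
python3 - <<'E'
from h import *
p=cv2.imread("pics/last.png");a=cv2.resize(p[200:310,250:370],None,fx=5,fy=5,interpolation=cv2.INTER_CUBIC)
cv2.imwrite("pics/s5.png",a)
D=np.load("pics/last.npy");P=fixed("scene",D);s=manip.state();T=R.from_euler("xyz",s["tcp_rot"]).as_matrix();L=(P-s["tool_pos"])@T
m=(abs(L[...,1])<.025)&(L[...,0]<.02)&(L[...,0]>-.07)&(L[...,2]>-.03)&(L[...,2]<.03)&(D>0);x=L[m]
zs=np.arange(-.03,.03,.01);mm=[np.median(x[(x[:,2]>z)&(x[:,2]<z+.01),0]) for z in zs];print("tilt from handle",-np.arctan(np.polyfit(zs,mm,1)[0]))
E
```

```text
t: 18.82
tool_pos: [0.5313, 0.0306, 0.1619]
tcp_rot: [-3.141, 0.0, -2.986]
force: [0.2, -0.4, 1.4]
width: 0.0274
along N 1.078890155808883 sd 0.10187132519843686 [ 0.04053999 -0.50251802  1.13476295] [0.53134295 0.03063234 0.16182702]
tilt from handle 0.379289936478222
```

View pics/s5.png

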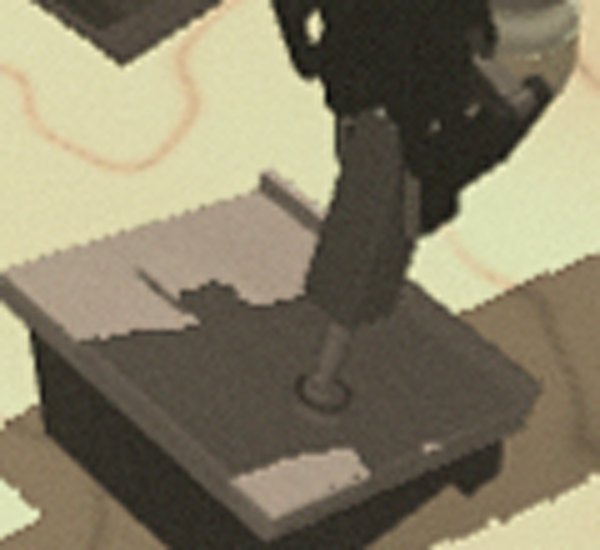

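The crop shows the tip face (323,392) inside the engraved ring, centred on the boss. The force rose by about 2.4 N from free, so the tip is about 6-7 mm in. Handing in.

```bash
python3 -c "
from plant import manip
s=manip.state();print(s['t'],s['width'],abs(s['joint_velocities']).max());print(manip.close_job())"
```

```text
19.2167 0.0274269309528382 0.0011056328947475777
the job is handed in; nothing more can be done
None
```

The valve is shut and the thermometer is held on the round boss, pressed in about half way. I handed the job in at 19.2 s, and no verdict is reported.

- **Valve:** I pushed the brass valve's lever with shut fingers to its closed stop, where the force reached 38 N. The top view then put the lever at 14.4° and the scene view put the pipe at 104.8°, so they are square to within about 0.01 rad. A cruder scene-view estimate of the lever gave 59°. I discarded it because its point set also took in the nearby glass.
- **Thermometer:** The moves cannot tilt the tool, so I gripped the small thermometer upright and lifted it part way. I then pivoted it in the pads against the stand's recess wall and lifted it clear.
- **Last checks:**
  - The tip sits centred in the boss ring in the scene view.
  - The handle leans about 0.38 rad against a slope of 0.35. Stem estimates ran up to about 0.40, which is still inside the 0.15 rad tolerance.
  - The force along the normal rose about 2.4 N from the free reading, so the tip is about 6–7 mm in.
  - The gripper holds at 27.4 mm opening and the arm is still.
- **Not checked:** I did not measure the bystanders again at the end. No move showed unexpected contact force, and my planned paths kept clear of them.

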